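Index the specimen carousel and present the test bar

TASK

Turn the specimen carousel by its upright knob, counter-clockwise seen from above, until it comes up against its stop, so that the waisted test bar leaves the guard rail and leans out at the open front. Then draw the bar out of its slanted well, turn it until it lies level with a broad face up, and hold it there, still, at least 30 cm above the bench: the program finishes while the gripper is still holding the bar up. Leave the carousel at its stop, and do not disturb the jar, the steel weight and the glass dish.

Things in the scene. Friction and masses are not known exactly. Their poses are not given: they have to be found in the camera images.
- carousel_base: Dark grey round carousel base, fixed to the bench, 344 mm across, 18 mm thick; origin: centre of its underside on the vertical turning axis. Its -x side is the open front (roughly towards the robot); at its +x rim stands the steel stop block, 44 mm high. A steel guard rail arches over its +y side
- guard_rail (a point): middle of the fixed guard rail, an 8 mm rod: an arc of radius 162 mm about the turning axis, 196 mm over the bench, 60 degrees long, from 45 to 105 degrees clockwise (from above) of the base's front, with an upright post at each end. While the bar is under it, it blocks the bar from being drawn out. Axes as the base's
- carousel (a joint): angle turned by the carousel's aluminium disc (230 mm across, top 35 mm over the bench), rad: 0 at the start, growing counter-clockwise seen from above. A tab on its rim meets the base's stop block after 1.1 to 1.7 rad, when the bar's well is at the base's open front. Free of stops below that down to -0.5; about 0.2 N m of friction; stays where it is left
- knob_top (a point): centre of the top of the black upright knob that turns the disc: 18 mm diameter, black from 55 to 95 mm over the bench, thinner steel stem below; 78 mm from the turning axis, straight across the axis from the bar's well; rides round with the disc (at the stop it is on the base's +x side). Axes as the disc's
- well_foot (a point): middle of the floor of the black slanted well that holds the bar: 35 mm from the turning axis, 45 mm over the bench; pocket 11.5 x 27 mm, walls 4 mm, 40 mm deep along its slope, leaning outwards 40 degrees from vertical. Rides with the disc and has its axes: -x is the outward direction of the lean; at the stop these axes are parallel to the base's. Two like wells, 90 degrees either side, are empty
- test_bar: white plastic tensile test bar, 165 x 24 x 10 mm, waist 14 mm broad between 55 and 110 mm from the foot; about 40 g. Origin: centre of its lower end (foot); z along the bar to its upper end, y across its breadth, x normal to its broad faces. It starts in the well, leaning out 40 degrees, y horizontal, upper end about 175 mm over the bench and 145 mm from the turning axis
- bar_waist (a point): middle of the bar's waist, also its centre of mass, 82.5 mm from the foot, where it is best gripped across the 14 mm breadth; axes as the bar's
- reagent_jar: closed jar with a black cap, 56 mm across, 75 mm tall, origin at the centre of its underside; to be left alone
- steel_weight: steel weight with a small knob on top, 44 mm across, 72 mm tall, origin at the centre of its underside; to be left alone
- sample_dish: open glass dish, 80 mm across, 30 mm tall, origin at the centre of its underside; to be left alone
Things that resemble listed ones, but are neither listed nor needed, are in the scene too. There is more than one size of the test_bar; the one meant has the size given above.

How it is judged:
On the way, in this order (a step that is already met when the one before it is completed fails the run):
1. the carousel is turned to its stop with the bar still in its well (angle between the x axis of well_foot and the x axis of carousel_base, either way round below 0.1 rad and distance between test_bar and well_foot below 0.015 m), for 0.2 s.
2. the bar is drawn out of its well by the gripper (distance between test_bar and well_foot above 0.045 m and contact force between the fingers and test_bar above 0.5 N), for 0.2 s.
At the end, for the whole second after the job is handed in: the carousel is within 0.12 rad of its stop; the bar's waist is at least 280 mm over the bench, a broad face up or down within 12 degrees of level; it is still (under 0.03 m/s and 0.3 rad/s) and held by the fingers (angle between the x axis of well_foot and the x axis of carousel_base, either way round below 0.12 rad and height (world z) of bar_waist above 0.28 m and (angle between test_bar's own x axis and vertical below 0.21 rad or angle between test_bar's own x axis and vertical above 2.93 rad) and contact force between the fingers and test_bar above 0.5 N and linear speed of test_bar below 0.03 m/s and angular speed of test_bar below 0.3 rad/s); the arm keeps its last pose, push and grip.
It fails at once if the jar, weight or dish is disturbed (distance of any of reagent_jar, steel_weight, sample_dish from where it was at the start of the episode above 0.025 m).
It also fails if it takes over 58 s, if anything falls off the work surface, if the arm or the gripper's body presses on something with over 40 N, if the wrist force passes 120 N, or if a joint passes its speed limit or range.

ROBOT

A 7-joint arm with a two-finger parallel gripper is mounted at the origin on the work surface. World frame = base frame: x ahead of the robot, y to its left, z up, the work surface at z = 0. Lengths are in m, angles in rad, forces in N, time in s.
With the tool pointing down it reaches from about 0.4 to 0.875 m from the base axis. Payload 19.3 kg.
Tool frame: the origin (TCP) lies at the very end of the fingers, on their centre line; the grasp point (between the pads) lies 19 mm behind it; z points along the fingers, y is the line along which they close (so a half turn about z gives the same grasp; the last joint's range is limited). The gripper opens to 85 mm and grips with 20 to 120 N. Pads are 22 mm wide; open, the fingers measure 114 mm over their backs; the gripper's body (76 mm by 85 mm) begins 54 mm behind the grasp point. The pads swing forward as they close: fully open they stand 13 mm farther back than shut.
Start: joints at [-1.387, 0.521, -0.036, 1.599, 0.021, 1.021, -0.113], TCP at [0.157, 0.605, 0.231] pointing down, gripper open.
Joint ranges: [-2.91, 2.91], [-0.3, 2.13], [-1.5, 1.42], [0.17, 2.43], [-1.26, 4.41], [0.16, 1.93], [-2.52, 2.52]. Speed limits (rad/s): [1.89, 1.89, 2.39, 2.39, 3.01, 3.01, 3.01].

INTERFACE

Orientations are given as [roll, pitch, yaw] about the fixed x, y, z axes, in that order (R = Rz(yaw) Ry(pitch) Rx(roll)).
In Python, from workcell import monitor, viewer, bot gives the robot as it stands.
- The arm moves only by the tool move_arm, never from a script. Its arguments are lists of equal length, an entry for each row: "gripper": the opening, from 0 (shut) to 1 (fully open); "linear": the shift along the tool's x, y, z in cm, a list of three; "twist": the turn about the tool's z in degrees. A call has 1 to 8 rows; each row shifts and turns the commanded pose from where the row before left it, along the tool's axes as they then stand; what a row does not reach is not made up. A row lasts 1/10 s, in which the tool goes at most 50 mm and 8.59 degrees, less where a joint would pass 70% of its speed; a pose out of reach is approached as far as the arm can. A call with a gripper value outside its range is refused whole. The fingers move at their own pace and stop on an object; "squeeze" is the grip in N (left out, the last holds). Time passes only in rows, so rows that do not move let the fingers close. It gives the time, the measured TCP pose, the force, the opening and the grip force at its end, in the units of the state.
- monitor.observe(): the state, without advancing time (a new reading comes with each control period).
- viewer.grab_frame(name): name is "side" or "top" or "wrist"; returns a dict with "img" (420x560x3 uint8, red, green, blue), "K" (3x3 intrinsics, pixels), "eye" and "rotation" of the camera in the world. Camera axes: x right, y up, looking along -z (the intrinsics and any distortion apply to the point x, -y, -z); pixel columns grow to the right and rows downward; lengths in m; the calibration is good to about 2 mm. A picture is of the moment at which its call begins. There is no depth.
- bot.job_done(): hands the job in; it is judged then, once.
The state is a dict: "clock": time; "qpos": joint angles; "qd": joint speeds; "joint_efforts": joint torques, N m; "position": TCP position; "tool_rot": TCP orientation; "force": force on the tool from outside, world axes, zero at the start; "moment": the same for the moment, N m; "grip_width": finger opening in m; "finger_force": force on a finger pad.
Only numpy, scipy, OpenCV 4.12 (cv2) and the standard library are available. Lean on these libraries where they do the work, as an engineer would, in place of code of your own. Each camera call takes 0.05 s, during which the arm holds its last target. There are 200 camera calls.

## Working session

There is one attempt and no reset: what is moved stays moved. The work goes in short steps, Python scripts to look and compute and a tool call to move; the robot and the scene stay as the last step left them, time stands still between calls to the robot, and variables do not carry over. Pictures are saved under pics/ and viewed, at most 10 in all, crops included, and the job is handed in when it is done.

Besides the shell and the picture viewer there is one more tool, called after ">>>" by a JSON object that holds its "op" and its "data". move_arm: Moves the arm, as the interface text tells. Its arguments: {"type":"object","properties":{"gripper":{"type":"array"},"linear":{"type":"array"},"twist":{"type":"array"},"squeeze":{"type":"number"}},"required":["gripper","linear","twist"]}

```bash
mkdir -p pics; ls; python3 - <<'E'
from workcell import monitor, viewer, bot
import cv2,numpy as np,pickle
s=monitor.observe();print(s)
for n in ("top","side"):
    f=viewer.grab_frame(n);cv2.imwrite(f"pics/{n}0.png",cv2.cvtColor(f["img"],cv2.COLOR_RGB2BGR));pickle.dump(f,open(f"{n}0.pkl","wb"))
    print(n,[(k,np.round(v,4).tolist() if k!='img' else 0) for k,v in f.items()])
E
```

```text
pics
{'clock': 0.0, 'qpos': array([-1.3871934 ,  0.52201178, -0.03634259,  1.60000709,  0.02117203,
        1.02107804, -0.11280742]), 'qd': array([ 0.00038229, -0.00075406,  0.00133803, -0.00021672, -0.00114642,
       -0.00237242, -0.00090434]), 'joint_efforts': array([ 6.39834707e-04, -9.27098966e+01,  1.98011622e+00, -3.69930482e+01,
        1.78173662e-02,  8.23011564e-03, -2.74391931e-05]), 'position': array([0.1568646 , 0.60464943, 0.23072726]), 'tool_rot': array([-3.14047297e+00,  4.80564392e-05,  2.88777089e+00]), 'force': array([0.52330843, 0.01022218, 0.53924421]), 'moment': array([-0.06006677,  0.01213953, -0.00579848]), 'finger_force': 0.0, 'grip_width': 0.08548348111019502}
top [('img', 0), ('K', [[509.8719, 0.0, 285.2292], [0.0, 509.8719, 212.5523], [0.0, 0.0, 1.0]]), ('eye', [0.2929, 0.0052, 1.3338]), ('rotation', [0.1457, -0.0065, -1.5635])]
side [('img', 0), ('K', [[412.2248, 0.0, 286.3348], [0.0, 412.2248, 216.3111], [0.0, 0.0, 1.0]]), ('eye', [0.3393, 0.8223, 0.6221]), ('rotation', [1.0307, 0.0004, -2.989])]
```

View pics/top0.png

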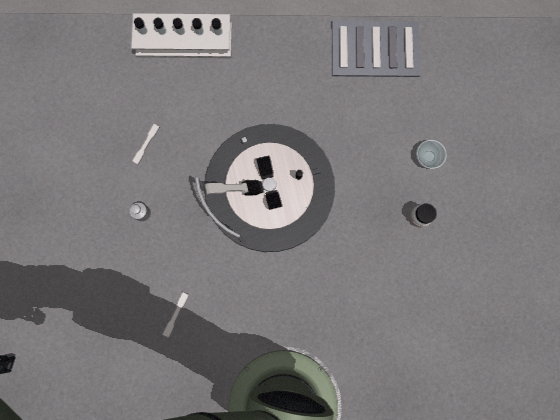

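View pics/side0.png

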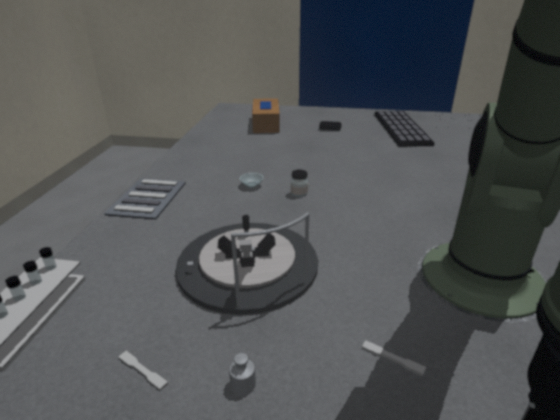

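Top view: the carousel is centred near (270,187), with the knob at (298,174) and the bar pointing left, its end at (208,188) under the rail, which runs (196,178) to (238,236). The weight is at (139,211), the jar at (425,214) and the dish at (431,154). The side view agrees, with the carousel near (247,260) and the weight at (241,372).

```bash
cat > h.py <<'E'
import numpy as np,cv2,pickle
from scipy.spatial.transform import Rotation as R
def ray(f,uv):
    uv=np.atleast_2d(uv).astype(float);K=f["K"]
    d=np.c_[(uv[:,0]-K[0,2])/K[0,0],-(uv[:,1]-K[1,2])/K[1,1],-np.ones(len(uv))]
    return R.from_euler('xyz',f["rotation"]).apply(d) if np.size(f["rotation"])==3 else d@np.array(f["rotation"]).T
def plane(f,uv,z):
    d=ray(f,uv);e=np.array(f["eye"]);return e+d*((z-e[2])/d[:,2])[:,None]
def proj(f,P):
    Q=R.from_euler('xyz',f["rotation"]).inv().apply(np.atleast_2d(P)-f["eye"]);K=f["K"]
    return np.c_[K[0,2]+K[0,0]*Q[:,0]/-Q[:,2],K[1,2]-K[1,1]*Q[:,1]/-Q[:,2]]
def circ(P):
    A=np.c_[2*P[:,:2],np.ones(len(P))];c=np.linalg.lstsq(A,(P[:,:2]**2).sum(1),rcond=None)[0]
    return c[:2],np.sqrt(c[2]+c[:2]@c[:2])
E
python3 - <<'E'
from h import *
f=pickle.load(open("top0.pkl","rb"));im=f["img"].astype(int);g=im.sum(2)/3
print("grey bench,base,disc,rail,stop",im[270,270],im[187,320],im[205,300],im[225,222],im[140,244],im[110,440])
big=lambda m:max(cv2.findContours(m.astype(np.uint8),0,1)[0],key=cv2.contourArea)[:,0]
w=np.zeros_like(g,bool);w[115:260,195:345]=1
m=(g<75)&w
c=big(cv2.morphologyEx(m.astype(np.uint8),3,np.ones((7,7))));h=cv2.convexHull(c)[:,0]
for z in(0.018,):print("base",circ(plane(f,h,z)))
m=(g>140)&w;c=big(m);sel=c[(c[:,0]>240)]
P=plane(f,cv2.convexHull(sel)[:,0],.035);print("disc",circ(P))
def blob(x0,x1,y0,y1,t):
    s=g[y0:y1,x0:x1]<t;n,l,st,ce=cv2.connectedComponentsWithStats(s.astype(np.uint8))
    return [(ce[i]+[x0,y0],st[i]) for i in range(1,n) if st[i][4]>15]
for b,s in blob(285,312,162,188,45):print("knob",b,s,plane(f,b,.095))
for b,z in(((208,188),.175),((139,206),.07),((428,213),.075),((431,154),.03),((244,140),.044),((196,178),.196),((238,236),.196)):print(b,plane(f,b,z)[0].round(3))
cv2.imwrite("pics/c.png",cv2.resize(cv2.cvtColor(f["img"][120:255,185:345],cv2.COLOR_RGB2BGR),None,fx=4.9,fy=4.4,interpolation=2))
E
```

```text
grey bench,base,disc,rail,stop [134 131 130] [84 84 85] [220 208 206] [181 177 179] [188 187 190] [129 126 127]
base (array([0.56701608, 0.0458496 ]), np.float64(0.06871714485968922))
disc (array([0.55591088, 0.0402978 ]), np.float64(0.11390864879376969))
knob [298.14285714 174.31428571] [11  8  6  9 35] [[ 0.57089918 -0.0328504   0.095     ]]
(208, 188) [0.519 0.178 0.175]
(139, 206) [0.492 0.365 0.07 ]
(428, 213) [ 0.479 -0.358  0.075]
(431, 154) [ 0.643 -0.385  0.03 ]
(244, 140) [0.673 0.107 0.044]
(196, 178) [0.538 0.203 0.196]
(238, 236) [0.406 0.104 0.196]
```

View pics/c.png

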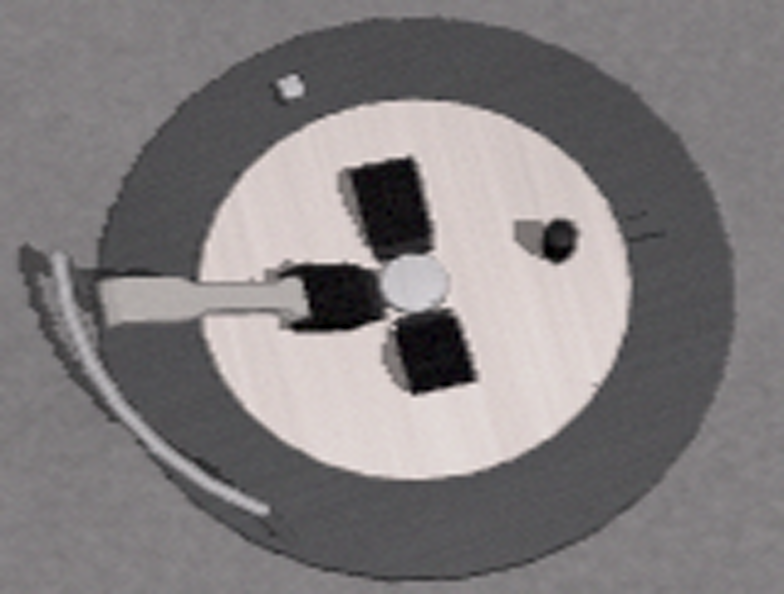

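The zoomed crop shows the knob at about (560,240), the white bar under the rail arc, and the stop block at (290,88). The disc radius and the rail radius both match the given sizes, so I'll refine the numbers and plan the approach.

```bash
python3 - <<'E'
from h import *
f=pickle.load(open("top0.pkl","rb"));g=f["img"].astype(int).sum(2)/3
w=np.zeros_like(g,bool);w[115:260,200:345]=1
m=((g<106)&w).astype(np.uint8);m=cv2.morphologyEx(m,cv2.MORPH_OPEN,np.ones((5,5)))
c=max(cv2.findContours(m,0,1)[0],key=cv2.contourArea)[:,0];c=cv2.convexHull(c)[:,0];c=c[c[:,0]>255]
P=plane(f,c,.018);C,r=circ(P);print("base",C,r)
C=np.array([.556,.040])
# knob: top disc by projecting black blob; blob centre belongs to ~80 mm height
for z in(.075,.085,.095):
    k=plane(f,(298.14,174.3),z)[0,:2]-C;print(z,np.hypot(*k),np.degrees(np.arctan2(k[1],k[0])))
# bar: bright mask beyond the disc
m=(g>150)&(np.add.outer(np.zeros(420),np.arange(560))<226)&w
m[:170]=0;m[200:]=0
v,u=np.nonzero(m)
for uu in(208,214,220,225):
    vv=v[u==uu];print(uu,vv.min(),vv.max())
a=plane(f,(207,188.5),.172)[0,:2]-C;print(np.hypot(*a),np.degrees(np.arctan2(a[1],a[0])))
# hub at px of crop (417,283)
print(plane(f,(185+417/4.9,120+283/4.4),.045))
ang=np.radians(-77.5);k=C+.078*np.array([np.cos(ang),np.sin(ang)]);print("knob",k)
E
```

```text
base [0.55528761 0.0409696 ] 0.17206652448245766
0.075 0.07598255812370285 -75.18792892055862
0.085 0.07514078418867486 -76.78302394868483
0.095 0.07435853978540205 -78.41296574945245
208 184 192
214 183 192
220 183 192
225 185 190
0.14557362405800064 105.05989216375534
[[0.55515978 0.03773721 0.045     ]]
knob [ 0.57288229 -0.03615109]
```

>>> {"op": "move_arm", "data": {"gripper": [1,1,1,1,1,1,1,1], "linear": [[-3.5,-3.2,-0.4],[-3.5,-3.2,-0.4],[-3.5,-3.2,-0.4],[-3.5,-3.2,-0.4],[-3.5,-3.2,-0.4],[-3.5,-3.2,-0.4],[-3.5,-3.2,-0.4],[-3.5,-3.2,-0.4]], "twist": [0,0,0,0,0,0,0,0]}}

```text
clock: 0.9
position: [0.3643, 0.285, 0.2635]
tool_rot: [3.142, -0.0, 2.888]
force: [0.4, 0.4, 0.6]
grip_width: 0.0858
finger_force: 0.0
```

>>> {"op": "move_arm", "data": {"gripper": [1,1,1,1,1,1,1,1], "linear": [[-3.5,-3.2,0],[-3.5,-3.2,0],[-3.5,-3.2,0],[-3.5,-3.2,0],[-3.5,-3.2,0],[-3.5,-3.2,0],[-3,-3,0],[0,0,0]], "twist": [0,0,0,0,0,0,0,0]}}

```text
clock: 1.7
position: [0.5418, 0.0062, 0.263]
tool_rot: [-3.139, 0.001, 2.881]
force: [-1.3, 0.3, -0.6]
grip_width: 0.0856
finger_force: 0.0
```

>>> {"op": "move_arm", "data": {"gripper": [1,1,1,1,1,1,1,1], "linear": [[0,0,0],[0,0,0],[0,0,0],[0,0,0],[0,0,0],[0,0,0],[0,0,0],[0,0,0]], "twist": [8,8,8,8,8,8,8,6]}}

```text
clock: 2.5
position: [0.54, 0.012, 0.2631]
tool_rot: [-3.141, -0.0, 1.8]
force: [0.8, -0.2, 0.3]
grip_width: 0.0852
finger_force: 0.0
```

>>> {"op": "move_arm", "data": {"gripper": [1,1,1,1,1], "linear": [[-2.7,1.1,0],[-2.6,1.1,0],[0,0,4],[0,0,4],[0,0,0]], "twist": [0,0,0,0,0]}}

```text
clock: 3.0
position: [0.5714, -0.0343, 0.1792]
tool_rot: [-3.134, -0.001, 1.806]
force: [-0.1, -0.2, 0.2]
grip_width: 0.0852
finger_force: 0.0
```

```bash
python3 - <<'E'
from workcell import monitor, viewer
from h import *
f=viewer.grab_frame("wrist");cv2.imwrite("pics/w1.png",cv2.cvtColor(f["img"],cv2.COLOR_RGB2BGR));pickle.dump(f,open("w1.pkl","wb"))
s=monitor.observe();print(s["position"],s["tool_rot"],f["eye"],f["rotation"])
print(proj(f,[[.5735,-.035,.095],s["position"]]))
E
```

```text
[ 0.57280165 -0.03458005  0.18210404] [-3.13754915e+00 -5.41810215e-04  1.80551890e+00] [0.55415241 0.04374435 0.32197464] [-0.3150096   0.00609684  0.23519531]
[[282.70213661 215.96225494]
 [281.65310602 279.45019675]]
```

View pics/w1.png

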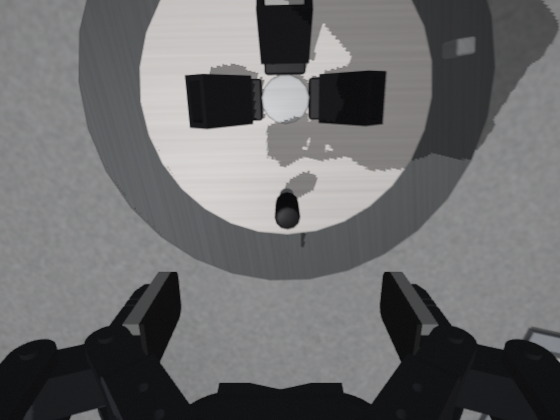

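The wrist view shows the knob top at (288,217) between the fingers, against a predicted (283,216). The wells are aligned with the image axes, and the stop block is at (460,46). I'll descend and grip.

>>> {"op": "move_arm", "data": {"gripper": [1,1,1,1,1,0,0,0], "linear": [[0,0.2,4],[0,0,4],[0,0,3.5],[0,0,0],[0,0,0],[0,0,0],[0,0,0],[0,0,0]], "twist": [0,0,0,0,0,0,0,0], "squeeze": 20}}

```text
clock: 3.85
position: [0.5766, -0.0341, 0.0696]
tool_rot: [3.14, 0.0, 1.806]
force: [0.3, -0.3, 0.3]
grip_width: 0.0439
finger_force: 0.0
```

>>> {"op": "move_arm", "data": {"gripper": [0,0,0,0,0,0], "linear": [[0,0,0],[0,0,0],[0,0,0],[0,0,0],[0,0,0],[0,0,0]], "twist": [0,0,0,0,0,0]}}

```text
clock: 4.45
position: [0.5761, -0.0342, 0.0688]
tool_rot: [3.141, -0.0, 1.806]
force: [-1.5, 0.4, 9.2]
grip_width: 0.0173
finger_force: 20.8
```

>>> {"op": "move_arm", "data": {"gripper": [0,0,0,0,0,0,0,0], "linear": [[0.03,0.68,0],[0.03,0.68,0],[0.03,0.68,0],[0.03,0.68,0],[0.03,0.68,0],[0.03,0.68,0],[0.03,0.68,0],[0.03,0.68,0]], "twist": [-5,-5,-5,-5,-5,-5,-5,-5]}}

```text
clock: 5.25
position: [0.6193, -0.004, 0.0687]
tool_rot: [-3.141, -0.003, 2.508]
force: [-12.0, 5.1, 15.0]
grip_width: 0.0173
finger_force: 21.4
```

>>> {"op": "move_arm", "data": {"gripper": [0,0,0,0,0,0,0,0], "linear": [[0.03,0.68,0],[0.03,0.68,0],[0.03,0.68,0],[0.03,0.68,0],[0.03,0.68,0],[0.03,0.68,0],[0.03,0.68,0],[0.03,0.68,0]], "twist": [-5,-5,-5,-5,-5,-5,-5,-5]}}

```text
clock: 6.05
position: [0.6333, 0.0458, 0.0683]
tool_rot: [-3.141, -0.005, -3.078]
force: [-19.1, -3.2, 16.4]
grip_width: 0.017
finger_force: 21.9
```

>>> {"op": "move_arm", "data": {"gripper": [0,0,0,0,0,0], "linear": [[0.1,0.6,0],[0.1,0.55,0],[0.1,0.4,0],[0.03,0.4,0],[0.03,0.3,0],[0,0,0]], "twist": [-5,-4,-3,-3,-2,0]}}

```text
clock: 6.65
position: [0.6281, 0.0678, 0.0684]
tool_rot: [-3.141, 0.0, -2.784]
force: [0.7, -0.7, 1.2]
grip_width: 0.0174
finger_force: 20.5
```

>>> {"op": "move_arm", "data": {"gripper": [0,0,0,0,0], "linear": [[0,0.3,0],[0,0.2,0],[0,0.2,0],[0,0,0],[0,0,0]], "twist": [-2,-1,0,0,0]}}

```text
clock: 7.15
position: [0.6276, 0.068, 0.0685]
tool_rot: [-3.135, 0.001, -2.737]
force: [14.4, -29.2, -6.7]
grip_width: 0.0169
finger_force: 21.6
```

```bash
python3 - <<'E'
from workcell import monitor, viewer
from h import *
for n in("top",):
    f=viewer.grab_frame(n);cv2.imwrite(f"pics/{n}2.png",cv2.cvtColor(f["img"],cv2.COLOR_RGB2BGR));pickle.dump(f,open(f"{n}2.pkl","wb"))
s=monitor.observe();print(s["position"],s["tool_rot"],s["force"],s["qpos"])
f=viewer.grab_frame("side");pickle.dump(f,open("side2.pkl","wb"));a=f["img"][190:310,170:330]
t=pickle.load(open("top2.pkl","rb"))["img"][120:255,185:345]
b=lambda i:cv2.cvtColor(cv2.resize(i,(400,300),interpolation=2),cv2.COLOR_RGB2BGR)
cv2.imwrite("pics/m2.png",np.hstack([b(t),b(a)]))
E
```

```text
[0.62762719 0.06802883 0.06848899] [-3.13472402e+00  9.20022097e-04 -2.73753427e+00] [ 15.59770989 -28.8780146   -6.65329638] [-0.1523766   0.72918207 -0.07942597  1.6981207   0.0906831   0.71567622
  1.69480001]
```

View pics/m2.png

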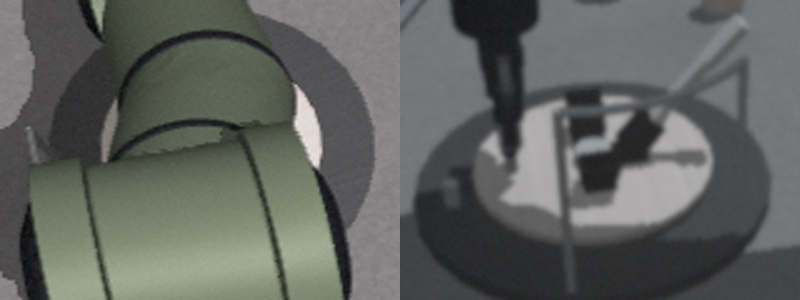

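Turned: the knob is at r=78 mm and angle about 20.5°, with 30 N of tangential reaction, so the disc is against the stop. In the picture the bar at (700,60) leans out clear of the rail. Next I unload, release, rise and move over the bar.

>>> {"op": "move_arm", "data": {"gripper": [0,0,1,1,1,1,1,1], "linear": [[0,-0.2,0],[0,-0.1,0],[0,0,0],[0,0,0],[0,0,0],[0,0,0],[0,0,-2],[0,0,-4]], "twist": [0,0,0,0,0,0,0,0]}}

```text
clock: 8.05
position: [0.6249, 0.0716, 0.1265]
tool_rot: [3.14, -0.005, -2.732]
force: [0.8, 0.2, 0.2]
grip_width: 0.0852
finger_force: 0.0
```

>>> {"op": "move_arm", "data": {"gripper": [1,1,1,1,1,1,1,1], "linear": [[0,0,-4],[0,0,-4],[0,0,-4],[0,0,-3],[4,0,0],[4,0,0],[4,0,0],[4,0,0]], "twist": [0,0,0,2,0,0,0,0]}}

```text
clock: 8.85
position: [0.476, 0.0127, 0.2783]
tool_rot: [3.142, 0.0, -2.767]
force: [0.8, -0.5, 0.7]
grip_width: 0.0856
finger_force: 0.0
```

```bash
python3 - <<'E'
from workcell import monitor, viewer
from h import *
f=viewer.grab_frame("wrist");cv2.imwrite("pics/w3.png",cv2.cvtColor(f["img"],cv2.COLOR_RGB2BGR));pickle.dump(f,open("w3.pkl","wb"))
s=monitor.observe();print(s["position"],s["tool_rot"],s["force"])
C=np.array([.5553,.041]);a=np.radians(201.1);d=np.array([np.cos(a),np.sin(a)])
for q in(0,55,82.5,92,110,165):
    p=np.r_[C+d*(.035+q*.001*np.sin(.698)),.045+q*.001*np.cos(.698)];print(q,p.round(4),proj(f,p).round(1))
E
```

```text
[0.47110612 0.01009187 0.27823005] [-3.14138501e+00 -2.74518403e-03 -2.76905132e+00] [ 2.25818452 -4.00310716  2.19094337]
0 [0.5226 0.0284 0.045 ] [[277.7 210.5]]
55 [0.4897 0.0157 0.0871] [[277.6 190.5]]
82.5 [0.4732 0.0093 0.1082] [[277.5 178.2]]
92 [0.4675 0.0071 0.1155] [[277.5 173.4]]
110 [0.4567 0.0029 0.1293] [[277.5 163.7]]
165 [ 0.4237 -0.0098  0.1714] [[277.2 125.6]]
```

View pics/w3.png

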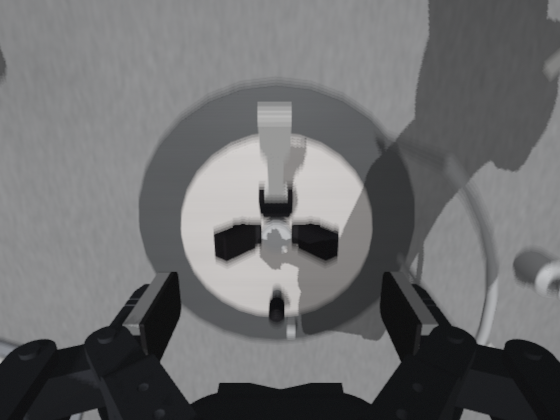

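The bar at (275,100–195) leans out towards the image top and is centred left-right, clear of the rail on the right. The arm was still settling, so I'll re-measure at rest.

```bash
python3 - <<'E'
from workcell import monitor, viewer
from h import *
f=viewer.grab_frame("wrist");pickle.dump(f,open("w4.pkl","wb"))
cv2.imwrite("pics/w4.png",cv2.resize(cv2.cvtColor(f["img"][70:350,160:400],cv2.COLOR_RGB2BGR),None,fx=2.1,fy=2.1))
s=monitor.observe();print(s["position"],s["tool_rot"],s["force"])
C=np.array([.5553,.041]);a=np.radians(201.1);d=np.array([np.cos(a),np.sin(a)])
for q in(0,40,55,82.5,92,110,165):
    p=np.r_[C+d*(.035+q*.001*np.sin(.698)),.045+q*.001*np.cos(.698)];print(q,p.round(4),proj(f,p).round(1))
print("hub",proj(f,[*C,.045]),"front rim base",proj(f,[*(C+d*.172),.018]),"back",proj(f,[*(C-d*.172),.018]),"knob",proj(f,[*(C-d*.078),.095]))
E
```

```text
[0.47409191 0.01119601 0.27873014] [-3.14114342e+00 -1.07067856e-03 -2.76899096e+00] [ 0.26185112  0.23643716 -0.5004943 ]
0 [0.5226 0.0284 0.045 ] [[278.4 215.6]]
40 [0.4987 0.0191 0.0756] [[278.4 202.2]]
55 [0.4897 0.0157 0.0871] [[278.3 196.4]]
82.5 [0.4732 0.0093 0.1082] [[278.3 184.5]]
92 [0.4675 0.0071 0.1155] [[278.2 179.9]]
110 [0.4567 0.0029 0.1293] [[278.2 170.5]]
165 [ 0.4237 -0.0098  0.1714] [[278. 134.]]
hub [[278.34792689 243.65926023]] front rim base [[278.95186817  89.66407863]] back [[278.08135808 348.30695583]] knob [[277.89477034 326.77391672]]
```

View pics/w4.png

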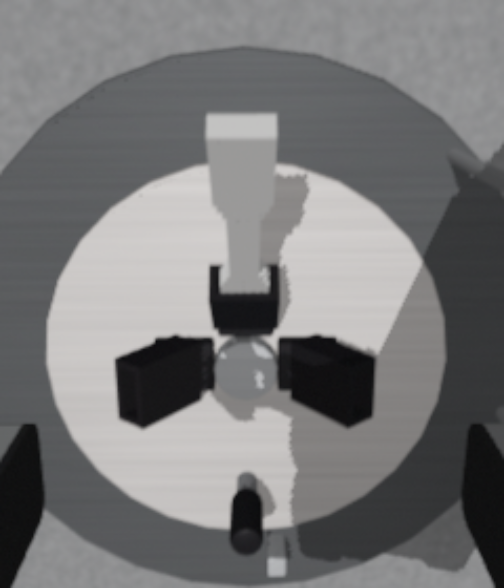

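At rest the bar's end face is at about rows 124–136, col 275, against a predicted (278,134). The hub and knob match within 2 px. I'll shift slightly, descend and grip the waist.

>>> {"op": "move_arm", "data": {"gripper": [1,1,1,1,1,1,1], "linear": [[0.9,-0.3,0],[0,0,4],[0,0,4],[0,0,4],[0,0,3.5],[0,0,2],[0,0,0]], "twist": [0,0,0,0,0,0,0], "squeeze": 30}}

```text
clock: 9.65
position: [0.4693, 0.007, 0.101]
tool_rot: [3.14, -0.004, -2.766]
force: [0.6, -0.4, 0.7]
grip_width: 0.0859
finger_force: 0.0
```

>>> {"op": "move_arm", "data": {"gripper": [0,0,0,0,0,0,0,0], "linear": [[0,0,0],[0,0,0],[0,0,0],[0,0,0],[0,0,0],[0,0,0],[0,0,0],[0,0,0]], "twist": [0,0,0,0,0,0,0,0]}}

```text
clock: 10.45
position: [0.4706, 0.0069, 0.1037]
tool_rot: [-3.141, 0.0, -2.767]
force: [-1.6, 0.3, 7.6]
grip_width: 0.0134
finger_force: 34.6
```

>>> {"op": "move_arm", "data": {"gripper": [0,0,0,0,0,0,0,0], "linear": [[0.64,0,-0.77],[0.64,0,-0.77],[0.64,0,-0.77],[0.64,0,-0.77],[0.64,0,-0.77],[0.64,0,-0.77],[0.64,0,-0.77],[0,0,0]], "twist": [0,0,0,0,0,0,0,0]}}

```text
clock: 11.25
position: [0.4284, -0.0098, 0.1582]
tool_rot: [-3.141, 0.001, -2.768]
force: [0.7, -0.3, 0.0]
grip_width: 0.0129
finger_force: 33.7
```

>>> {"op": "move_arm", "data": {"gripper": [0,0,0,0,0,0], "linear": [[0,0,-3],[0,0,-4],[0,0,-4],[0,0,-2],[0,0,0],[0,0,0]], "twist": [0,0,0,0,0,0]}}

```text
clock: 11.85
position: [0.4287, -0.0094, 0.2869]
tool_rot: [-3.142, 0.0, -2.767]
force: [-0.2, -0.3, -0.3]
grip_width: 0.0132
finger_force: 33.7
```

```bash
python3 - <<'E'
from workcell import monitor, viewer
from h import *
f=viewer.grab_frame("side");g=viewer.grab_frame("top");pickle.dump((f,g),open("s5.pkl","wb"))
s=monitor.observe();print(s["position"],s["tool_rot"],s["force"],s["finger_force"],s["grip_width"],s["qpos"])
u,v=proj(f,s["position"])[0].astype(int);print(u,v)
b=lambda i:cv2.cvtColor(cv2.resize(i,(400,300),interpolation=2),cv2.COLOR_RGB2BGR)
cv2.imwrite("pics/m5.png",np.hstack([b(f["img"][max(v-80,0):max(v-80,0)+240,u-160:u+160]),b(g["img"])]))
E
```

```text
[ 0.42831313 -0.0094585   0.28617902] [ 3.14110867e+00 -1.62240699e-03 -2.76694645e+00] [ 0.07453054 -0.06584953 -0.68238964] 33.698217272758484 0.012907152541003074 [-0.03087813  0.14117356 -0.09552422  2.00931662  0.01593435  0.99348748
  1.81126475]
304 150
```

View pics/m5.png

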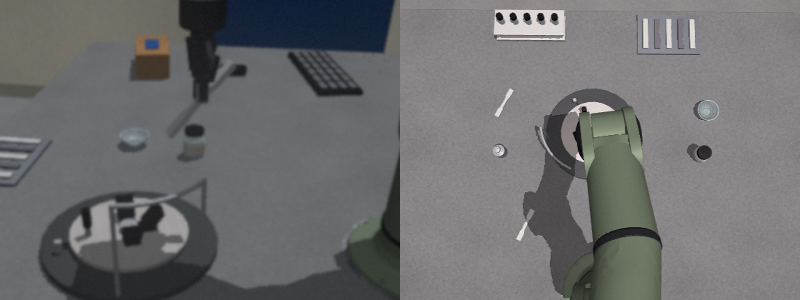

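The bar is held at the waist and still slanted, foot towards the carousel at left-centre in the side view, (175,130) to (240,65). The arm can only twist about the vertical, so I'll lay the bar on clear bench to the right, pivoting it about its foot, and regrip it flat.

>>> {"op": "move_arm", "data": {"gripper": [0,0,0,0,0,0,0,0], "linear": [[0.7,-3.5,0],[0.7,-3.6,0],[0.7,-3.6,0],[0.8,-3.6,0],[0.8,-3.5,0],[0,0,4],[0,0,4],[0,0,4]], "twist": [0,0,0,0,0,0,0,0], "squeeze": 20}}

```text
clock: 12.75
position: [0.4587, -0.1887, 0.1648]
tool_rot: [3.141, -0.001, -2.767]
force: [1.9, 0.3, -0.6]
grip_width: 0.0133
finger_force: 33.7
```

>>> {"op": "move_arm", "data": {"gripper": [0,0,0,0,0,0,0,0], "linear": [[0,0,4],[0,0,3],[0,0,2],[0,0,0.5],[0,0,0.5],[0,0,0],[0,0,0],[0,0,0]], "twist": [0,0,0,0,0,0,0,0]}}

```text
clock: 13.55
position: [0.4598, -0.1888, 0.068]
tool_rot: [-3.141, 0.001, -2.767]
force: [0.5, -0.6, -0.8]
grip_width: 0.013
finger_force: 33.7
```

>>> {"op": "move_arm", "data": {"gripper": [0,0,0,0,0,0,0,0], "linear": [[0,0,0.4],[0.1,0,0.3],[0.4,0,0.4],[0.4,0,0.4],[0.35,0,0.4],[0.3,0,0.4],[0.3,0,0.45],[0,0,0]], "twist": [0,0,0,0,0,0,0,0]}}

```text
clock: 14.35
position: [0.4416, -0.1958, 0.0394]
tool_rot: [3.141, -0.001, -2.768]
force: [-1.6, -0.9, 2.1]
grip_width: 0.0133
finger_force: 34.0
```

>>> {"op": "move_arm", "data": {"gripper": [0,0,0,0,0,0,0,0], "linear": [[0.25,0,0.5],[0.25,0,0.5],[0.2,0,0.5],[0.15,0,0.5],[0.1,0,0.5],[0.1,0,0.5],[0.05,0,0.4],[0,0,0]], "twist": [0,0,0,0,0,0,0,0]}}

```text
clock: 15.15
position: [0.4318, -0.1993, 0.0052]
tool_rot: [3.141, -0.0, -2.767]
force: [-0.6, -0.8, 2.7]
grip_width: 0.013
finger_force: 34.3
```

```bash
python3 - <<'E'
from workcell import monitor, viewer
from h import *
f=viewer.grab_frame("side");g=viewer.grab_frame("wrist");pickle.dump((f,g),open("s6.pkl","wb"))
s=monitor.observe();print(s["position"],s["tool_rot"],s["force"],s["finger_force"],s["grip_width"])
u,v=proj(f,s["position"])[0].astype(int);print(u,v)
b=lambda i:cv2.cvtColor(cv2.resize(i,(400,300),interpolation=2),cv2.COLOR_RGB2BGR)
cv2.imwrite("pics/m6.png",np.hstack([b(f["img"][v-75:v+45,u-80:u+80]),b(g["img"])]))
E
```

```text
[ 0.43193903 -0.19933846  0.00562086] [ 3.14137586e+00 -1.79020958e-04 -2.76693954e+00] [-1.31133922 -0.04712902  1.18302083] 34.136672616004944 0.013169066291198935
308 217
```

View pics/m6.png

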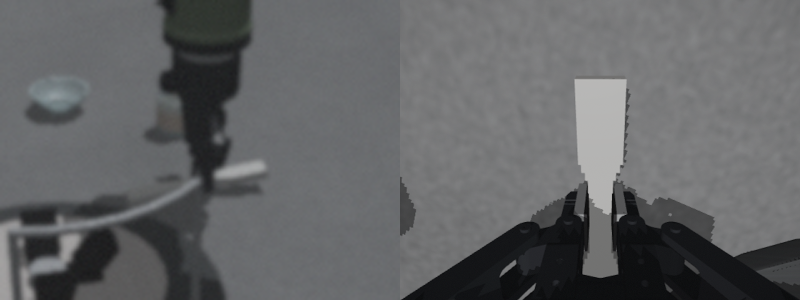

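The bar pivoted to nearly flat: in the wrist view its upper half lies straight ahead, and in the side view it is tilted only slightly. I'll release it onto the bench and regrip.

>>> {"op": "move_arm", "data": {"gripper": [0.4,0.4,0.4,0.4,0.4,0.4,0.4,0.4], "linear": [[0,0,0],[0,0,0],[0,0,0],[0,0,0],[-0.3,0,0],[0,0,0.2],[0,0,0],[0,0,0]], "twist": [0,0,0,0,0,0,0,0], "squeeze": 40}}

```text
clock: 16.05
position: [0.4346, -0.1983, 0.0036]
tool_rot: [3.141, -0.0, -2.767]
force: [0.5, -0.4, -0.4]
grip_width: 0.0345
finger_force: 0.0
```

>>> {"op": "move_arm", "data": {"gripper": [0,0,0,0,0,0,0,0], "linear": [[0,0,0],[0,0,0],[0,0,0],[0,0,0],[0,0,0],[0,0,0],[0,0,0],[0,0,0]], "twist": [0,0,0,0,0,0,0,0]}}

```text
clock: 16.85
position: [0.4347, -0.1984, 0.0038]
tool_rot: [-3.142, -0.0, -2.767]
force: [-1.1, 0.6, 5.5]
grip_width: 0.0121
finger_force: 39.2
```

>>> {"op": "move_arm", "data": {"gripper": [0,0,0,0,0,0,0,0], "linear": [[0,0,-1],[0,0,-2.5],[0,0,-4],[0,0,-4],[0,0,-4],[0,0,-4],[0,0,-4],[0,0,-4]], "twist": [0,0,0,0,0,0,0,0]}}

```text
clock: 17.65
position: [0.4341, -0.1982, 0.2812]
tool_rot: [-3.141, 0.001, -2.767]
force: [2.0, -0.5, -0.8]
grip_width: 0.0123
finger_force: 39.2
```

>>> {"op": "move_arm", "data": {"gripper": [0,0,0,0,0,0,0,0], "linear": [[0,0,-3],[0,0,-2],[0,0,-1],[0,0,0],[0,0,0],[0,0,0],[0,0,0],[0,0,0]], "twist": [0,0,0,0,0,0,0,0]}}

```text
clock: 18.45
position: [0.4346, -0.1983, 0.3382]
tool_rot: [3.141, -0.001, -2.767]
force: [-0.4, 0.3, -0.6]
grip_width: 0.0125
finger_force: 39.2
```

```bash
python3 - <<'E'
from workcell import monitor, viewer
from h import *
f=viewer.grab_frame("side");g=viewer.grab_frame("wrist");pickle.dump((f,g),open("s7.pkl","wb"))
s=monitor.observe();print(s["position"],s["tool_rot"],s["force"],s["finger_force"],s["grip_width"],abs(s["qd"]).max())
T=s["position"]+[0,0,.008];a=np.array([np.cos(s["tool_rot"][2]),np.sin(s["tool_rot"][2]),0])
print(proj(f,[T-.083*a,T,T+.082*a]))
u,v=proj(f,T)[0].astype(int)
b=lambda i:cv2.cvtColor(cv2.resize(i,(400,300),interpolation=2),cv2.COLOR_RGB2BGR)
y=max(v-60,0);print("crop",u-80,y)
cv2.imwrite("pics/m7.png",np.hstack([b(f["img"][y:y+120,u-80:u+80]),b(g["img"])]))
E
```

```text
[ 0.43467311 -0.19835585  0.33841286] [ 3.14131332e+00 -4.44822927e-04 -2.76712323e+00] [-0.74108271 -0.49993933 -0.34990314] 39.20541822910309 0.012375005075051978 0.0026647028291606504
[[278.12980257 101.19498878]
 [310.99631056  99.1529846 ]
 [342.49068909  97.19623116]]
crop 230 39
```

View pics/m7.png

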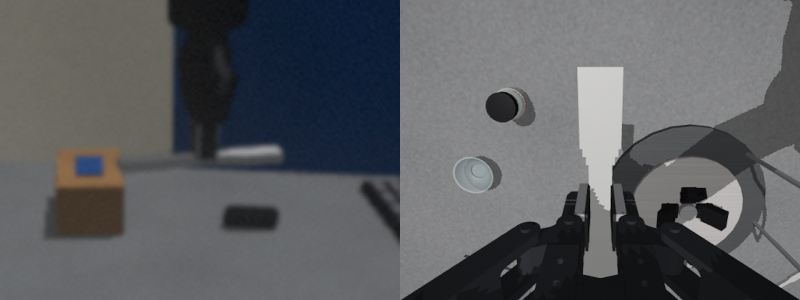

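The bar is held level: in the side crop it runs (120,163) to (283,155), where the prediction for a level bar is (120,155) to (281,145). The broad face is up, and the waist is at about 0.345 m. The jar and dish are untouched, so I'm handing in.

```bash
python3 -c "
from workcell import bot
print(bot.job_done())"
```

```text
the job is handed in; nothing more can be done
None
```

I turned the carousel to its stop, drew the bar out of its well, and handed the job in with the gripper holding it level, broad face up and still, about 34 cm over the bench, at 18.5 s on the clock. The arm can't tilt, so I laid the bar on the bench and regripped it to level it. The hand-in gave no verdict, and I did not re-measure the carousel after drawing the bar out.

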